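# Build up the vial-case column in its corner carrier and weigh it down

## Robot

A 6-joint arm with a two-finger parallel gripper is mounted at the origin on the work surface. World frame = base frame: x ahead of the robot, y to its left, z up, the work surface at z = 0. Lengths are in mm, angles in degrees, forces in N, time in s.
With the tool pointing down it reaches from about 325 to 850 mm from the base axis. Payload 4.4 kg.
Tool frame: the origin (TCP) lies at the very end of the fingers, on their centre line; the grasp point (between the pads) lies 19 mm behind it; z points along the fingers, y is the line along which they close (so a half turn about z gives the same grasp; the last joint's range is limited). The gripper opens to 94 mm and grips with 3 to 60 N. Pads are 16 mm wide; open, the fingers measure 119 mm over their backs; the gripper's body (75 mm by 177 mm) begins 78 mm behind the grasp point.
Start: joints at [56.809, 11.837, 88.321, -0, 79.842, -8.623], TCP at [239.083, 522.94, 205.447] pointing down, gripper open.
Joint ranges: [-156.59, 156.59], [-49.26, 127.26], [12.9, 141.05], [-63.56, 243.56], [4.71, 150.69], [-161.64, 161.64]. Speed limits (degrees/s): [159.86, 159.86, 180, 180, 180, 180].

## Interface

Orientations are given as [roll, pitch, yaw] about the fixed x, y, z axes, in that order (R = Rz(yaw) Ry(pitch) Rx(roll)).
In Python, from rig import env gives the robot as it stands. The module is installed in compiled form; this text tells all that it offers.
- The arm moves only by the tool jog_arm, never from a script. Its argument "targets" is a list of rows, each a list of 7 numbers: the shift along the tool's x, y, z in cm, then the turn, a rotation vector about the tool's x, y, z in rad, then the closure, from -1 (fully open) to 1 (shut). A call has 1 to 20 rows; each row is the pose to reach, as a shift and turn from the pose commanded when the call began, along the tool's axes at that moment; what a row does not reach only later rows make up. A row lasts 1/12 s, in which the tool goes at most 41.7 mm and 7.16 degrees, less where a joint would pass 70% of its speed; a pose out of reach is approached as far as the arm can. A call with a gripper value outside its range is refused whole. The fingers move at their own pace and stop on an object; "grip_force" is the grip in N (left out, the last holds). Time passes only in rows, so rows that repeat a pose let the fingers close. It gives the time, the measured TCP pose, the force, the opening and the grip force at its end, in the units of the state.
- env.get_obs(): the state, without advancing time (a new reading comes with each control period).
- env.camera(name): name is "scene" or "top"; returns a dict with "color" (480x640x3 uint8, red, green, blue), "range_z" (480x640 float32, mm along the optical axis (not along the pixel's ray), 0 where there is no reading), "camera_matrix" (3x3 intrinsics, pixels), "distortion" ([k1, k2, p1, p2, k3] as OpenCV has them; the pictures are not rectified), "R" (3x3) and "t" (3): a world point X has camera coordinates R X + t. Camera axes: x right, y down, z forward; pixel columns grow to the right and rows downward; lengths in mm; the calibration is good to about 2 mm. A picture is of the moment at which its call begins.
- env.close_job(): hands the job in; it is judged then, once.
Trained networks look in a picture, given as the dict that the camera call returned (one of the last four; its "shot" number tells which), for a name from the list of things; names that differ only in an ending like _2 or _b are one class to them, and where a whole thing is asked for, a point or a joint stands for the part that bears it (a point fixed in the world has none). Each returns a list of dicts, best first, with "p" (0 to 1); they miss things now and then, are a little off and sometimes report something else, mostly with a low value. They report only what shows in the picture. A call takes as long as a camera call. They do not tell look-alikes from the thing itself.
- env.regions_of(picture, query): "region" (480x640 bool, what is visible of it) and "rect" ([centre column, centre row, width, height] in pixels, round what is visible of it).
The state is a dict: "clock": time; "joint_positions": joint angles; "joint_vel": joint speeds; "effort": joint torques, N m; "position": TCP position; "tool_rot": TCP orientation; "wrist_force": force on the tool from outside, world axes, zero at the start; "moment": the same for the moment, N m; "finger_gap": finger opening in mm; "grip_force": force on a finger pad.
Only numpy, scipy, OpenCV 4.12 (cv2) and the standard library are available. Lean on these libraries where they do the work, as an engineer would, in place of code of your own. Each camera call takes 0.05 s, during which the arm holds its last target. There are 200 camera calls.

## Task

Build up the column of vial cases in the aluminium carrier: put the deep case on the one already there and the shallow case on top of that, each pushed gently home against both upright stops so that the column stands square and flush. Then lift the steel hold-down weight off its hook and set it upright on the middle of the top case. Drop nothing, do not press the cases hard against the stops, and leave the glassware, spanner and vial rack where they are.

Things in the scene. Friction and masses are not known exactly. Their poses are not given: they have to be found in the camera images.
- carrier: fixed aluminium carrier: floor plate 150 (x) by 110 (y) by 10 mm and two upright stop plates, 6 mm thick, tops at z = 122 mm. Inner face of one at x = +55 (66 wide, centred on y = 0), of the other at y = +33 (90 long, centred on x = 0); -x and -y sides open. Origin at the plate's underside, below the centre of a case that touches both stops, long side along x. No finger fits between case and stop.
- foot_case: closed light grey plastic case, dark lid seam, dark latch at each short end, pale label on the lid; a plain block 110 (x) by 66 (y) by 44 mm high; origin at the centre of its underside; either way round is the same. Already in the carrier (underside at carrier z = 10 mm), about 1 mm clear of both stops; the foot of the column. About 0.3 kg.
- deep_case: closed light grey plastic case, dark lid seam, dark latch at each short end, pale label on the lid; a plain block 110 (x) by 66 (y) by 44 mm high; origin at the centre of its underside; either way round is the same. Lies flat on the bench, to the left or right of the carrier. 0.2 to 0.4 kg. At home its origin is at carrier (0, 0, 54 mm).
- shallow_case: closed light grey plastic case, dark lid seam, dark latch at each short end, pale label on the lid; a plain block 110 (x) by 66 (y) by 30 mm high; origin at the centre of its underside; either way round is the same. Lies flat on the bench on the other side. 0.14 to 0.28 kg. At home its origin is at carrier (0, 0, 98 mm).
- stand: fixed steel hook stand: base 130 by 100 by 12 mm, a round post of 14 mm at x = +50 mm, 163 mm high, and an 8 mm round hook arm along its -x with the axis 161 mm above the bench, turned up at its end. Origin at the centre of the base's underside.
- hook_tip (a point): tip of the hook, at stand x = -54 mm, 177 mm above the bench (16 mm above the arm's axis; the rounded end reaches 4 mm higher).
- weight: steel weight, 0.5 kg, hanging on the hook: block 70 (x) by 50 (y) by 20 mm high, under a flat-strap loop handle in its y-z plane: uprights 14 mm wide (x), 6 mm thick, outer faces at y = +-27 mm, up to 80 mm above the underside, and a crossbar from 75 to 81 mm. The hook arm passes along x under the crossbar. Origin at the centre of the block's underside.
- weight_grip (a point): centre of the loop, 54 mm above the weight's underside; fingers closing along the weight's y grip the uprights over 54 mm.
- beaker: bystander: glass beaker, 72 mm across, 90 mm high; origin at the centre of its underside
- amber_bottle: bystander: amber bottle with orange cap, 84 mm across, 200 mm high; origin at the centre of its underside
- clear_bottle: bystander: clear bottle with blue cap, 80 mm across, 170 mm high; origin at the centre of its underside
- jar: bystander: low amber jar, 60 mm across, 60 mm high; origin at the centre of its underside
- spanner: bystander: spanner lying on the bench, 150 mm long; origin at the middle of its underside
- vial_rack: bystander: black vial rack, 90 by 65 by 45 mm with white vial caps; origin at the centre of its underside
There are look-alikes about, which are no part of the job. Leave any orange, red or yellow look-alike of the deep_case alone.

How it is judged:
By the outcome, as a careful person would: the job done as asked, in the order asked, and still so for the second after the job is handed in, with the robot touching nothing.
It also fails if it takes over 72 s, if anything falls off the work surface, if the arm or the gripper's body presses on something with over 40 N, if the wrist force passes 120 N, or if a joint passes its speed limit or range.

## Working session

There is one attempt and no reset: what is moved stays moved. The work goes in short steps, Python scripts to look and compute and a tool call to move; the robot and the scene stay as the last step left them, time stands still between calls to the robot, and variables do not carry over. Pictures are saved under pics/ and viewed, at most 11 in all, crops included, and the job is handed in when it is done.

Besides the shell and the picture viewer there is one more tool, called after "Call:" in YAML: its name, and indented under it one key for each argument. jog_arm: Moves the arm, as the interface text tells. Its arguments: {"type":"object","properties":{"targets":{"type":"array","items":{"type":"array","items":{"type":"number"}}},"grip_force":{"type":"number"}},"required":["targets"]}

```bash
mkdir -p pics; cat > h.py <<'E'
import numpy as np, cv2
from rig import env
def cloud(p):
    z=p["range_z"].astype(float); h,w=z.shape
    u,v=np.meshgrid(np.arange(w),np.arange(h))
    n=cv2.undistortPoints(np.stack([u,v],-1).reshape(-1,1,2).astype(np.float64),p["camera_matrix"],np.array(p["distortion"])).reshape(h,w,2)
    X=np.dstack([n[...,0]*z,n[...,1]*z,z])
    W=(X-np.array(p["t"]))@np.array(p["R"])
    W[z==0]=np.nan
    return W
def save(p,n): cv2.imwrite(f"pics/{n}.png",p["color"][...,::-1])
E
python3 - <<'E'
from h import *
for c in ["top","scene"]:
    p=env.camera(c); save(p,c+"0"); W=cloud(p)
    print(c, "campos",(-np.array(p["R"]).T@p["t"]).round())
    for q in ["carrier","foot_case","deep_case","shallow_case","stand","weight","beaker","amber_bottle","clear_bottle","jar","spanner","vial_rack"]:
        for r in env.regions_of(p,q)[:5]:
            if r["p"]<.2: continue
            P=W[r["region"]];P=P[~np.isnan(P[:,0])]
            if len(P)==0: continue
            zt=np.percentile(P[:,2],95); T=P[P[:,2]>zt-6]
            rc=cv2.minAreaRect(T[:,:2].astype(np.float32))
            print(q,round(r["p"],2),np.round(r["rect"]),"ztop",round(zt),"med",np.median(T,0).round(),"rect",np.round(rc[0]),np.round(rc[1]),round(rc[2],1))
o=env.get_obs();print(o)
E
```

```text
top campos [ 406.   85. 1634.]
foot_case 0.94 [368. 211.  22.  39.] ztop 60 med [547. -57.  56.] rect [550. -55.] [ 69. 109.] 87.2
foot_case 0.53 [254. 187.  42.  49.] ztop 163 med [633. 296. 165.] rect [610. 291.] [104.  11.] 13.4
deep_case 0.91 [247. 324.  24.  43.] ztop 50 med [206. 289.  46.] rect [207. 288.] [109.  66.] 14.5
deep_case 0.9 [200. 297.  41.  36.] ztop 50 med [285. 432.  47.] rect [284. 431.] [111.  66.] 61.0
deep_case 0.8 [149. 259.  41.  43.] ztop 50 med [382. 585.  46.] rect [383. 586.] [ 66. 109.] 58.7
deep_case 0.76 [249. 269.  28.  36.] ztop 50 med [361. 288.  46.] rect [362. 289.] [ 66. 110.] 82.1
deep_case 0.57 [307. 185.  41.  30.] ztop 50 med [622. 126.  46.] rect [623. 128.] [ 65. 108.] 18.4
shallow_case 0.61 [451. 264.  26.  36.] ztop 36 med [ 400. -314.   32.] rect [ 401. -314.] [ 66. 110.] 85.0
weight 0.7 [249. 191.  23.  31.] ztop 173 med [595. 282. 171.] rect [586. 288.] [49. 55.] 73.4
beaker 0.64 [439. 210.  29.  25.] ztop 90 med [ 557. -267.   89.] rect [ 558. -261.] [67. 69.] 0.3
amber_bottle 0.75 [468. 168.  33.  36.] ztop 200 med [ 679. -340.  1
[... 2385 characters left out ...]
 57.2
{'clock': 1.3, 'joint_positions': array([ 5.68100741e+01,  1.18364392e+01,  8.83209392e+01,  3.90454312e-04,
        7.98416009e+01, -8.62439327e+00]), 'joint_vel': array([-0.00470124, -0.01154438,  0.12395608, -0.07295481,  0.05042311,
       -0.05668521]), 'effort': array([-3.19621940e-04, -3.70881987e+01, -2.81757349e+01,  6.99227164e-02,
        2.76893377e-02, -2.48399402e-05]), 'position': array([239.07225345, 522.95217778, 205.4594801 ]), 'tool_rot': array([ 1.79998933e+02, -2.26919770e-04,  1.55434398e+02]), 'wrist_force': array([ 0.37206025, -0.63052653,  0.69233412]), 'moment': array([ 0.01567189,  0.01676498, -0.04951965]), 'grip_force': 0.0, 'finger_gap': 94.21063110263547}
```

```bash
python3 - <<'E'
import cv2
for n,(a,b,c,d) in {"top0":(130,110,400,270),"scene0":(100,180,420,240)}.items():
    i=cv2.imread(f"pics/{n}.png")[b:b+d,a:a+c]; cv2.imwrite(f"pics/{n}c.png",cv2.resize(i,None,fx=1.9,fy=1.9,interpolation=cv2.INTER_CUBIC))
E
```

```text
(no output)
```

View pics/top0c.png

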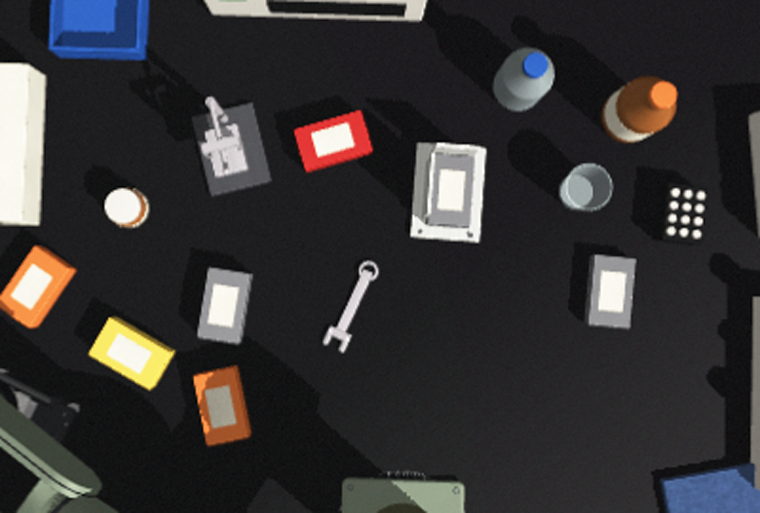

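View pics/scene0c.png

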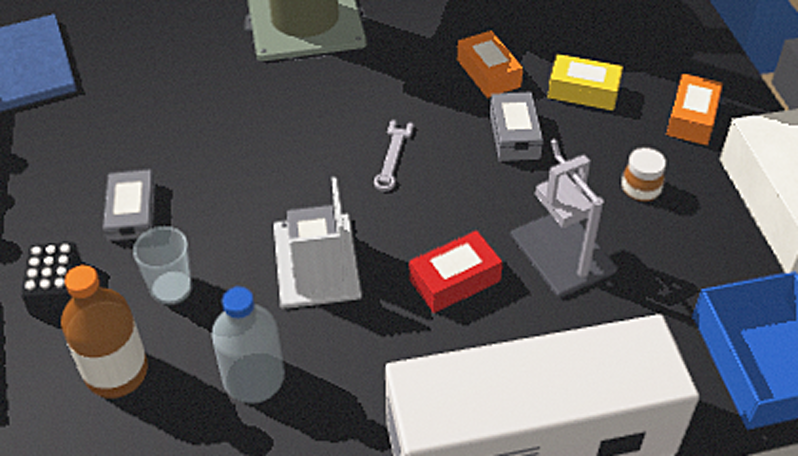

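The top view shows the grey deep case on the left (crop 224,305) and the grey shallow one on the right (612,290). The carrier is at (449,190), with its stops on the far (+x) and left (+y) sides. The weight hangs on the hook at (226,145). The red, yellow and orange boxes are the look-alikes.

```bash
python3 - <<'E'
from h import *
def rect(P,n):
    if len(P)<5: print(n,len(P));return
    rc=cv2.minAreaRect(P[:,:2].astype(np.float32)); print(n,len(P),"c",np.round(rc[0],1),"s",np.round(rc[1],1),"a",round(rc[2],1),"z",np.percentile(P[:,2],[5,50,95]).round(1),"mean",P.mean(0).round(1))
for c in ["top","scene"]:
    p=env.camera(c); W=cloud(p).reshape(-1,3); W=W[~np.isnan(W[:,0])]
    def box(x,y,r,z0,z1):
        d=np.hypot(W[:,0]-x,W[:,1]-y); return W[(d<r)&(W[:,2]>z0)&(W[:,2]<z1)]
    print(c,"bench z",np.median(box(450,-150,50,-20,20)[:,2]))
    rect(box(362,288,80,36,55),"deep"); rect(box(401,-314,80,24,42),"shallow")
    rect(box(548,-57,70,45,65),"foot"); rect(box(560,-50,120,4,20),"plate")
    rect(box(560,-50,110,112,132),"stops"); 
    s=box(560,-50,110,75,132); rect(s[s[:,0]<570],"ystop x<570"); rect(s[s[:,1]<-35],"xstop y<-35")
    rect(box(600,288,110,6,20),"base"); rect(box(600,288,90,155,190),"arm+bar")
    rect(box(590,285,60,85,125),"block")
    q=box(600,288,90,150,190)
    for x in range(540,680,8):
        t=q[(q[:,0]>=x)&(q[:,0]<x+8)]
        if len(t): print(x,len(t),"y",t[:,1].min().round(),t[:,1].max().round(),np.median(t[:,1]).round(),"z",t[:,2].max().round())
E
```

```text
top bench z -0.6969895686680871
deep 839 c [362.3 289.5] s [ 67.3 110.5] a 82.4 z [38.6 44.  49.3] mean [361.8 288.8  44. ]
shallow 783 c [ 401.2 -314.3] s [ 67.2 110.9] a 86.1 z [25.1 29.7 35.8] mean [ 400.6 -313.6   29.8]
foot 828 c [551.1 -53.8] s [ 73.4 113.4] a 87.0 z [47.7 53.4 59.4] mean [550.  -58.   53.5]
plate 1042 c [561.3 -50.7] s [236.  232.7] a 1.7 z [ 4.3  8.1 15.1] mean [545.  -48.    8.7]
stops 137 c [574.2 -33.9] s [ 55.8 124.8] a 53.4 z [114.9 120.6 127.7] mean [578.6 -38.  120.9]
ystop x<570 71 c [538.9 -19.7] s [ 6.3 61.7] a 87.4 z [ 82.3 118.8 126.4] mean [538.2 -18.9 113.5]
xstop y<-35 91 c [608.8 -63.7] s [56.9  7.5] a 88.0 z [ 78.6 117.4 125.6] mean [607.5 -63.2 109.5]
base 943 c [599.3 285.2] s [206.9 200.8] a 69.6 z [ 6.5 11.4 17.7] mean [603.9 283.4  11.6]
arm+bar 225 c [605.7 292.9] s [106.1  53.3] a 34.8 z [159.1 167.4 175.5] mean [604.2 287.8 167.6]
block 294 c [595.3 284.4] s [71.3 51.9] a 16.5 z [101.4 109.4 115.2] mean [591.2 282.8 109. ]
548 2 y 273.0 276.0 275.0 z 176.0
556 9 y 274.0 280.0 276.0 z 183.0
564 7 y 274.0 281.0 278.0 z 172.0
572 9 y 276
[... 1175 characters left out ...]
 mean [618. 281.  11.]
arm+bar 277 c [612.1 282.8] s [ 56.3 109.5] a 86.6 z [157.6 166.5 174. ] mean [608.2 284.7 166.2]
block 476 c [599.6 282.5] s [73.1 54.3] a 16.1 z [ 94.1 108.1 115. ] mean [605.7 281.2 106.9]
556 10 y 268.0 277.0 273.0 z 180.0
564 17 y 270.0 279.0 275.0 z 181.0
572 9 y 271.0 280.0 276.0 z 170.0
580 12 y 275.0 309.0 289.0 z 174.0
588 41 y 265.0 312.0 297.0 z 173.0
596 67 y 255.0 311.0 282.0 z 175.0
604 52 y 255.0 292.0 266.0 z 174.0
612 8 y 283.0 290.0 287.0 z 164.0
620 9 y 286.0 296.0 290.0 z 169.0
628 10 y 287.0 297.0 291.0 z 166.0
636 11 y 292.0 302.0 295.0 z 167.0
644 9 y 292.0 301.0 296.0 z 167.0
652 15 y 294.0 309.0 298.0 z 166.0
660 26 y 293.0 307.0 300.0 z 167.0
```

```bash
cat >> h.py <<'E'
from scipy.spatial.transform import Rotation as Ro
def go(*wps):
    "print tool-frame shift (cm) and yaw turn for world waypoints (x,y,z,yaw)"
    o=env.get_obs(); R=Ro.from_euler('xyz',o["tool_rot"],degrees=True); p=o["position"]
    print("at",p.round(1),o["tool_rot"].round(2),"F",o["wrist_force"].round(1),"gap",round(o["finger_gap"],1),"t",o["clock"])
    for w in wps:
        s=R.inv().apply(np.array(w[:3])-p)/10
        v=(R.inv()*Ro.from_euler('xyz',[180,0,w[3]],degrees=True)).as_rotvec()
        print(w,"->",s.round(2),v.round(3))
E
python3 -c "
from h import *
go((364,288,120,173),(364,288,14,173))"
```

```text
at [239.1 522.9 205.4] [-180.      0.    155.43] F [ 0.3  0.1 -0.7] gap 93.5 t 1.4
(364, 288, 120, 173) -> [-21.13 -16.17   8.55] [-0.     0.    -0.307]
(364, 288, 14, 173) -> [-21.13 -16.17  19.15] [-0.     0.    -0.307]
```

Call:
jog_arm:
  targets:
    - [-21.13, -16.17, 8.5, 0, 0, -0.307, -1]
    - [-21.13, -16.17, 8.5, 0, 0, -0.307, -1]
    - [-21.13, -16.17, 8.5, 0, 0, -0.307, -1]
    - [-21.13, -16.17, 8.5, 0, 0, -0.307, -1]
    - [-21.13, -16.17, 8.5, 0, 0, -0.307, -1]
    - [-21.13, -16.17, 8.5, 0, 0, -0.307, -1]
    - [-21.13, -16.17, 8.5, 0, 0, -0.307, -1]
    - [-21.13, -16.17, 8.5, 0, 0, -0.307, -1]
    - [-21.13, -16.17, 8.5, 0, 0, -0.307, -1]
    - [-21.13, -16.17, 12.5, 0, 0, -0.307, -1]
    - [-21.13, -16.17, 15.5, 0, 0, -0.307, -1]
    - [-21.13, -16.17, 17.5, 0, 0, -0.307, -1]
    - [-21.13, -16.17, 19.1, 0, 0, -0.307, -1]
    - [-21.13, -16.17, 19.1, 0, 0, -0.307, -1]
    - [-21.13, -16.17, 19.1, 0, 0, -0.307, -1]

```text
clock: 2.65
position: [363.3, 289.0, 14.4]
tool_rot: [-180.0, -0.1, 173.1]
wrist_force: [0.6, 0.7, 0.6]
finger_gap: 93.9
grip_force: 0.0
```

Call:
jog_arm:
  targets:
    - [0, 0, 0, 0, 0, 0, 0.4]
    - [0, 0, 0, 0, 0, 0, 0.4]
    - [0, 0, 0, 0, 0, 0, 0.4]
    - [0, 0, 0, 0, 0, 0, 0.4]
    - [0, 0, 0, 0, 0, 0, 0.4]
    - [0, 0, 0, 0, 0, 0, 0.4]
  grip_force: 20

```text
clock: 3.15
position: [364.7, 288.2, 15.3]
tool_rot: [180.0, 0.1, 173.0]
wrist_force: [-0.5, -1.1, 4.5]
finger_gap: 66.2
grip_force: 20.0
```

```bash
python3 -c "
from h import *
go((364,288,170,173),(544,-81,170,177.3),(544,-81,72,177.3))"
```

```text
at [364.7 288.2  15.3] [1.7997e+02 7.0000e-02 1.7303e+02] F [-0.5 -1.1  4.5] gap 66.2 t 3.15
(364, 288, 170, 173) -> [  0.05  -0.02 -15.47] [0.    0.001 0.   ]
(544, -81, 170, 177.3) -> [-22.3  -34.46 -15.45] [ 0.     0.001 -0.075]
(544, -81, 72, 177.3) -> [-22.29 -34.46  -5.65] [ 0.     0.001 -0.075]
```

Call:
jog_arm:
  targets:
    - [0, 0, -1.5, 0, 0, 0, 0.4]
    - [0, 0, -4.5, 0, 0, 0, 0.4]
    - [0, 0, -8, 0, 0, 0, 0.4]
    - [0, 0, -12, 0, 0, 0, 0.4]
    - [0, 0, -15.5, 0, 0, 0, 0.4]
    - [-1.5, -2.3, -15.5, 0, 0, -0.01, 0.4]
    - [-3.5, -5.4, -15.5, 0, 0, -0.02, 0.4]
    - [-5.5, -8.5, -15.5, 0, 0, -0.02, 0.4]
    - [-7.5, -11.6, -15.5, 0, 0, -0.03, 0.4]
    - [-9.5, -14.7, -15.5, 0, 0, -0.04, 0.4]
    - [-11.5, -17.8, -15.5, 0, 0, -0.05, 0.4]
    - [-13.5, -20.9, -15.5, 0, 0, -0.06, 0.4]
    - [-15.5, -24, -15.5, 0, 0, -0.06, 0.4]
    - [-17.5, -27, -15.5, 0, 0, -0.07, 0.4]
    - [-19.5, -30.1, -15.5, 0, 0, -0.075, 0.4]
    - [-21.2, -32.8, -15.5, 0, 0, -0.075, 0.4]
    - [-22.3, -34.46, -15.5, 0, 0, -0.075, 0.4]
    - [-22.3, -34.46, -15.5, 0, 0, -0.075, 0.4]
    - [-22.3, -34.46, -13, 0, 0, -0.075, 0.4]
    - [-22.3, -34.46, -13, 0, 0, -0.075, 0.4]

```text
clock: 4.82
position: [539.9, -80.0, 140.0]
tool_rot: [179.8, -0.5, 177.3]
wrist_force: [-1.7, 0.3, -2.2]
finger_gap: 66.2
grip_force: 20.0
```

```bash
python3 - <<'E'
from h import *
a=env.camera("top"); b=env.camera("scene")
A=cv2.resize(a["color"][170:260,310:430],None,fx=5,fy=5,interpolation=2)[:450,:400]
A=cv2.resize(a["color"][170:260,325:405],None,fx=5,fy=5,interpolation=2); B=cv2.resize(b["color"][265:355,225:305],None,fx=5,fy=5,interpolation=2)
cv2.imwrite("pics/p1.png",np.hstack([A,B])[...,::-1])
go((544,-81,69,177.3))
E
```

```text
at [541.4 -79.9 142.7] [179.91  -0.28 177.34] F [ 0.1  0.4 -1.7] gap 65.6 t 4.9167
(544, -81, 69, 177.3) -> [-0.3  -0.11  7.37] [ 0.002 -0.005  0.001]
```

View pics/p1.png

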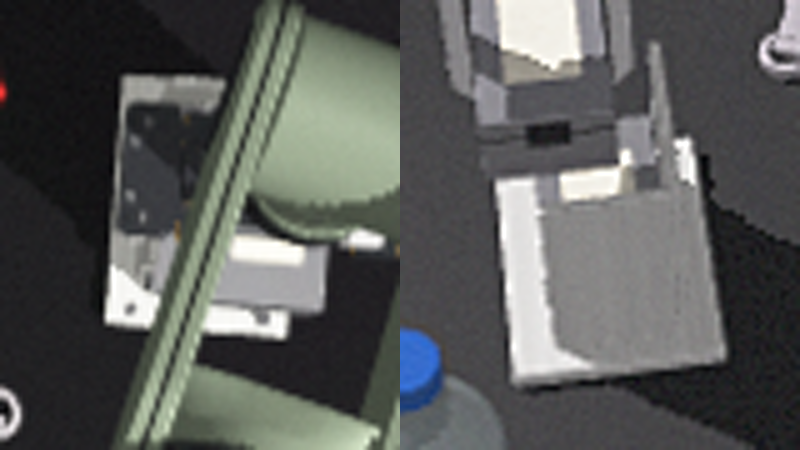

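The case is held level over the carrier's open -y side, and the left finger is clear of the y stop. Lowering now.

Call:
jog_arm:
  targets:
    - [-0.1, -0.1, 1.5, 0, 0, 0, 0.4]
    - [-0.1, -0.1, 3.5, 0, 0, 0, 0.4]
    - [-0.1, -0.1, 5.5, 0, 0, 0, 0.4]
    - [-0.1, -0.1, 6.6, 0, 0, 0, 0.4]
    - [-0.1, -0.1, 7.1, 0, 0, 0, 0.4]
    - [-0.1, -0.1, 7.2, 0, 0, 0, 0.4]
    - [-0.1, -0.1, 7.2, 0, 0, 0, 0.4]

```text
clock: 5.5
position: [545.0, -82.0, 73.1]
tool_rot: [-180.0, 0.1, 177.3]
wrist_force: [-0.2, -0.2, -1.7]
finger_gap: 66.1
grip_force: 20.0
```

Call:
jog_arm:
  targets:
    - [0, 0, 0.1, 0, 0, 0, 0.4]
    - [0, 0, 0.2, 0, 0, 0, 0.4]
    - [0, 0, 0.25, 0, 0, 0, 0.4]
    - [0, 0, 0.25, 0, 0, 0, 0.4]

```text
clock: 5.83
position: [544.8, -82.3, 70.4]
tool_rot: [-180.0, 0.0, 177.3]
wrist_force: [0.1, 0.9, -0.8]
finger_gap: 65.7
grip_force: 20.0
```

Call:
jog_arm:
  targets:
    - [0, 0, 0.1, 0, 0, 0, 0.4]
    - [0, 0, 0.1, 0, 0, 0, 0.4]

```text
clock: 6.0
position: [544.9, -82.4, 69.4]
tool_rot: [-180.0, 0.1, 177.3]
wrist_force: [-0.4, -0.4, -0.7]
finger_gap: 65.8
grip_force: 20.0
```

Call:
jog_arm:
  targets:
    - [0, 0, 0.05, 0, 0, 0, 0.4]
    - [0, 0, 0.08, 0, 0, 0, 0.4]
    - [0, 0, 0.08, 0, 0, 0, -0.6]
    - [0, 0, 0.08, 0, 0, 0, -0.6]
    - [0, 0, 0.08, 0, 0, 0, -0.6]
    - [0, 0, 0.08, 0, 0, 0, -0.6]

```text
clock: 6.5
position: [544.4, -82.1, 68.0]
tool_rot: [180.0, -0.0, 177.3]
wrist_force: [0.4, -0.5, 0.8]
finger_gap: 75.4
grip_force: 0.0
```

Call:
jog_arm:
  targets:
    - [0, 0, -2, 0, 0, 0, -0.6]
    - [0, 0, -5, 0, 0, 0, -0.6]
    - [0, 0, -8.5, 0, 0, 0, -0.6]
    - [0, -4, -8.5, 0, 0, 0, 0]
    - [0, -8, -8.5, 0, 0, 0, 0.6]
    - [0, -12, -8.5, 0, 0, 0, 1]
    - [-0.6, -13, -8.5, 0, 0, 0, 1]
    - [-0.6, -13, -8.5, 0, 0, 0, 1]

```text
clock: 7.17
position: [544.8, -215.4, 153.2]
tool_rot: [-180.0, 0.1, 177.1]
wrist_force: [0.4, -0.5, 0.3]
finger_gap: 45.4
grip_force: 0.0
```

```bash
python3 - <<'E'
from h import *
for c in ["top","scene"]:
    p=env.camera(c); W=cloud(p).reshape(-1,3); W=W[~np.isnan(W[:,0])]
    if c=="scene": save(p,"s2"); cv2.imwrite("pics/s2c.png",cv2.resize(p["color"][240:360,200:340],None,fx=5,fy=5,interpolation=2)[...,::-1])
    d=np.hypot(W[:,0]-548,W[:,1]+75)
    T=W[(d<75)&(abs(W[:,2]-98)<7)]
    rc=cv2.minAreaRect(T[:,:2].astype(np.float32)); print(c,rc,len(T),np.percentile(T[:,0],[2,98]),np.percentile(T[:,1],[2,98]))
go()
E
```

```text
top ((546.8427124023438, -65.4825668334961), (96.42974853515625, 119.59522247314453), 87.32029724121094) 871 [488.97924297 596.39792026] [-112.36213483  -46.04027528]
scene ((552.3491821289062, -70.10236358642578), (95.9312515258789, 127.0656509399414), 88.24815368652344) 861 [492.97010678 614.60554505] [-115.97916026  -43.57300274]
at [ 544.1 -211.8  152.6] [ 1.7992e+02 -6.0000e-02  1.7727e+02] F [ 0.8 -0.1 -0.7] gap 37.2 t 7.2667
```

View pics/s2c.png

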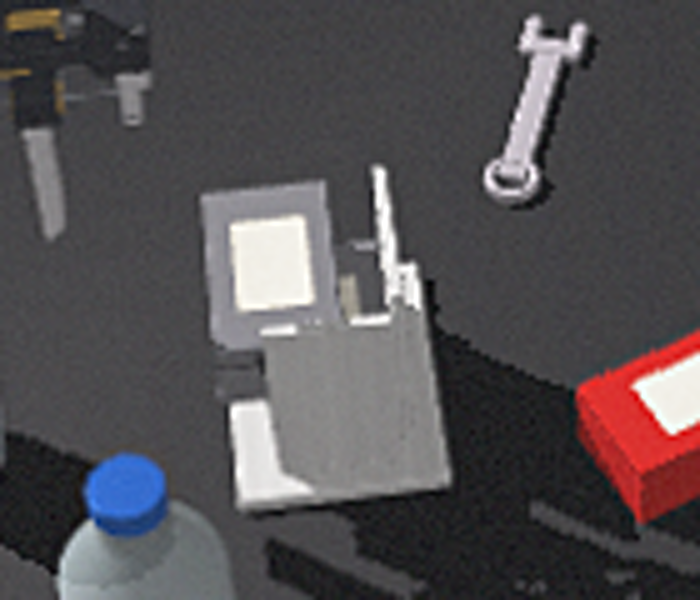

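The deep case sits on the foot, about 25 mm off the y stop and square. Next I push it home in y with the closed fingers.

```bash
python3 -c "
from h import *
go((549,-145,152,177.3),(549,-145,40,177.3),(549.5,-110,40,177.3))"
```

```text
at [ 544.1 -211.8  152.6] [ 1.7992e+02 -6.0000e-02  1.7727e+02] F [ 0.8 -0.1 -0.7] gap 37.2 t 7.2667
(549, -145, 152, 177.3) -> [-0.17  6.69  0.07] [ 0.001 -0.001 -0.   ]
(549, -145, 40, 177.3) -> [-0.18  6.68 11.27] [ 0.001 -0.001 -0.   ]
(549.5, -110, 40, 177.3) -> [-0.06 10.18 11.27] [ 0.001 -0.001 -0.   ]
```

Call:
jog_arm:
  targets:
    - [-0.1, 3, 0, 0, 0, 0, 1]
    - [-0.17, 6.5, 0, 0, 0, 0, 1]
    - [-0.17, 6.7, 2, 0, 0, 0, 1]
    - [-0.17, 6.7, 5, 0, 0, 0, 1]
    - [-0.17, 6.7, 8.5, 0, 0, 0, 1]
    - [-0.17, 6.7, 10.8, 0, 0, 0, 1]
    - [-0.17, 6.7, 11.2, 0, 0, 0, 1]
    - [-0.17, 6.8, 11.2, 0, 0, 0, 1]
    - [-0.17, 7.1, 11.2, 0, 0, 0, 1]
    - [-0.17, 7.4, 11.2, 0, 0, 0, 1]
    - [-0.17, 7.7, 11.2, 0, 0, 0, 1]
    - [-0.17, 8.0, 11.2, 0, 0, 0, 1]
    - [-0.17, 8.3, 11.2, 0, 0, 0, 1]

```text
clock: 8.35
position: [550.8, -129.4, 42.4]
tool_rot: [-180.0, 0.1, 177.3]
wrist_force: [0.2, 0.2, -0.5]
finger_gap: 0.3
grip_force: 0.0
```

Call:
jog_arm:
  targets:
    - [0, 0.2, 0, 0, 0, 0, 1]
    - [0, 0.4, 0, 0, 0, 0, 1]
    - [0, 0.6, 0, 0, 0, 0, 1]
    - [0, 0.8, 0, 0, 0, 0, 1]
    - [0, 1.0, 0, 0, 0, 0, 1]
    - [0, 1.2, 0, 0, 0, 0, 1]

```text
clock: 8.85
position: [550.7, -117.7, 41.3]
tool_rot: [-180.0, 0.0, 177.3]
wrist_force: [-0.1, -2.9, 3.0]
finger_gap: 0.6
grip_force: 1.4
```

Call:
jog_arm:
  targets:
    - [0, 0.15, 0, 0, 0, 0, 1]
    - [0, 0.3, 0, 0, 0, 0, 1]
    - [0, 0.45, 0, 0, 0, 0, 1]
    - [0, 0.6, 0, 0, 0, 0, 1]
    - [0, 0.75, 0, 0, 0, 0, 1]
    - [0, 0.9, 0, 0, 0, 0, 1]

```text
clock: 9.35
position: [550.9, -108.3, 41.1]
tool_rot: [-180.0, -0.0, 177.3]
wrist_force: [-0.8, -3.2, 2.9]
finger_gap: 0.5
grip_force: 1.5
```

Call:
jog_arm:
  targets:
    - [0, 0.08, 0, 0, 0, 0, 1]
    - [0, 0.16, 0, 0, 0, 0, 1]
    - [0, 0.24, 0, 0, 0, 0, 1]

```text
clock: 9.6
position: [551.0, -106.0, 41.1]
tool_rot: [180.0, -0.0, 177.3]
wrist_force: [0.1, -3.9, 2.2]
finger_gap: 0.5
grip_force: 1.4
```

Call:
jog_arm:
  targets:
    - [0, 0.06, 0, 0, 0, 0, 1]
    - [0, 0.12, 0, 0, 0, 0, 1]

```text
clock: 9.77
position: [551.1, -104.8, 41.1]
tool_rot: [180.0, -0.0, 177.3]
wrist_force: [0.3, -3.7, 2.0]
finger_gap: 0.6
grip_force: 1.4
```

Call:
jog_arm:
  targets:
    - [0, 0.05, 0, 0, 0, 0, 1]
    - [0, 0.08, 0, 0, 0, 0, 1]

```text
clock: 9.93
position: [551.1, -104.2, 41.1]
tool_rot: [-180.0, -0.0, 177.3]
wrist_force: [-0.1, -3.6, 2.2]
finger_gap: 0.4
grip_force: 1.8
```

Call:
jog_arm:
  targets:
    - [0, 0.05, 0, 0, 0, 0, 1]
    - [0, 0.08, 0, 0, 0, 0, 1]

```text
clock: 10.1
position: [551.1, -104.1, 41.2]
tool_rot: [-179.9, -0.0, 177.3]
wrist_force: [-1.0, -5.2, 2.1]
finger_gap: 0.4
grip_force: 3.0
```

Call:
jog_arm:
  targets:
    - [0, 0.05, 0, 0, 0, 0, 1]
    - [0, 0.07, 0, 0, 0, 0, 1]

```text
clock: 10.27
position: [551.1, -104.1, 41.2]
tool_rot: [-179.8, -0.0, 177.3]
wrist_force: [-1.7, -7.4, 2.3]
finger_gap: 0.4
grip_force: 3.8
```

Call:
jog_arm:
  targets:
    - [0, 0.04, 0, 0, 0, 0, 1]
    - [0, 0.06, 0, 0, 0, 0, 1]

```text
clock: 10.43
position: [550.9, -104.0, 41.2]
tool_rot: [-179.8, -0.0, 177.3]
wrist_force: [-1.5, -9.1, 1.9]
finger_gap: 0.7
grip_force: 4.5
```

The case is against the y stop: the motion stalled at y=-104.1 with 9 N. Going round to push in +x.

Call:
jog_arm:
  targets:
    - [0, -0.3, 0, 0, 0, 0, 1]
    - [0, -2.5, 0, 0, 0, 0, 1]
    - [2, -3, 0, 0, 0, 0, 1]
    - [6, -3, 0, 0, 0, 0, 0.5]
    - [9.5, -3, 0, 0, 0, 0, 0.36]
    - [9.5, 0, 0, 0, 0, 0, 0.36]
    - [9.5, 3.5, 0, 0, 0, 0, 0.36]
    - [9.5, 4.4, 0, 0, 0, 0, 0.36]
    - [8.5, 4.4, 0, 0, 0, 0, 0.36]
    - [7.9, 4.4, 0, 0, 0, 0, 0.36]
    - [7.6, 4.4, 0, 0, 0, 0, 0.36]
    - [7.3, 4.4, 0, 0, 0, 0, 0.36]
    - [7.3, 4.4, 0, 0, 0, 0, 0.36]

```text
clock: 11.52
position: [481.2, -55.5, 41.0]
tool_rot: [180.0, 0.0, 177.3]
wrist_force: [-0.2, -0.1, -0.1]
finger_gap: 30.2
grip_force: 0.0
```

Call:
jog_arm:
  targets:
    - [-0.15, 0, 0, 0, 0, 0, 0.36]
    - [-0.3, 0, 0, 0, 0, 0, 0.36]
    - [-0.45, 0, 0, 0, 0, 0, 0.36]

```text
clock: 11.77
position: [484.7, -55.1, 40.9]
tool_rot: [180.0, -0.0, 177.3]
wrist_force: [-1.0, 0.6, 0.2]
finger_gap: 29.8
grip_force: 0.5
```

Call:
jog_arm:
  targets:
    - [-0.1, 0, 0, 0, 0, 0, 0.36]
    - [-0.2, 0, 0, 0, 0, 0, 0.36]

```text
clock: 11.93
position: [486.1, -55.1, 41.0]
tool_rot: [-180.0, -0.1, 177.3]
wrist_force: [-5.1, -1.1, 3.7]
finger_gap: 30.2
grip_force: 2.7
```

Call:
jog_arm:
  targets:
    - [-0.07, 0, 0, 0, 0, 0, 0.36]
    - [-0.14, 0, 0, 0, 0, 0, 0.36]

```text
clock: 12.1
position: [486.1, -55.0, 40.9]
tool_rot: [-180.0, -0.3, 177.3]
wrist_force: [-8.4, -0.8, 5.7]
finger_gap: 30.3
grip_force: 4.3
```

Call:
jog_arm:
  targets:
    - [-0.06, 0, 0, 0, 0, 0, 0.36]
    - [-0.1, 0, 0, 0, 0, 0, 0.36]

```text
clock: 12.27
position: [487.0, -55.0, 40.9]
tool_rot: [-180.0, -0.3, 177.3]
wrist_force: [-7.8, -0.6, 6.8]
finger_gap: 30.0
grip_force: 3.9
```

Call:
jog_arm:
  targets:
    - [-0.05, 0, 0, 0, 0, 0, 0.36]
    - [-0.08, 0, 0, 0, 0, 0, 0.36]

```text
clock: 12.43
position: [486.9, -55.0, 40.9]
tool_rot: [-180.0, -0.4, 177.4]
wrist_force: [-11.3, -1.7, 8.4]
finger_gap: 30.4
grip_force: 5.4
```

Call:
jog_arm:
  targets:
    - [-0.05, 0, 0, 0, 0, 0, 0.36]
    - [-0.08, 0, 0, 0, 0, 0, 0.36]

```text
clock: 12.6
position: [486.8, -55.0, 40.9]
tool_rot: [-180.0, -0.5, 177.4]
wrist_force: [-13.7, -1.5, 10.9]
finger_gap: 30.6
grip_force: 6.7
```

```bash
python3 - <<'E'
from h import *
p=env.camera("scene"); cv2.imwrite("pics/s3c.png",cv2.resize(p["color"][255:355,220:310],None,fx=6,fy=6,interpolation=2)[...,::-1])
go()
E
```

```text
at [486.8 -55.   40.9] [-179.99   -0.51  177.36] F [-13.1  -2.2  11.4] gap 29.9 t 12.65
```

View pics/s3c.png

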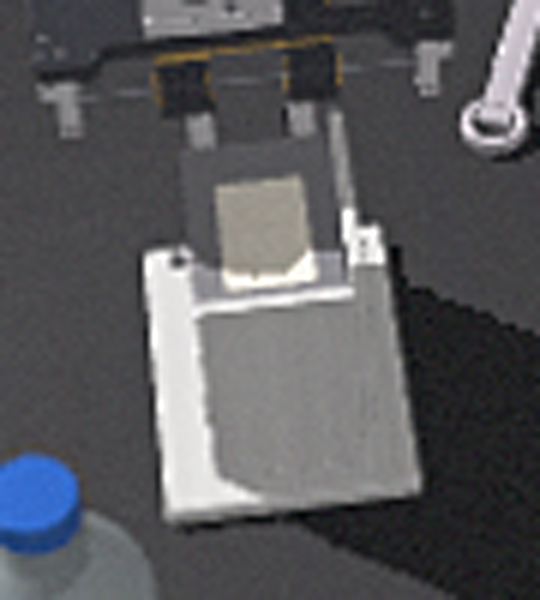

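Call:
jog_arm:
  targets:
    - [0.5, 0, 0, 0, 0, 0, 0.36]
    - [3, 0, 0, 0, 0, 0, -0.2]
    - [5, 0, -2, 0, 0, 0, -1]
    - [5, -3, -5, 0, 0, 0, -1]
    - [5, -7, -8, 0, 0, 0, -1]
    - [5, -11, -8, 0, 0, 0, -1]

```text
clock: 13.15
position: [439.5, -158.3, 125.3]
tool_rot: [-179.8, 0.6, 177.5]
wrist_force: [2.0, -0.2, 1.5]
finger_gap: 60.1
grip_force: 0.0
```

```bash
python3 - <<'E'
from h import *
p=env.camera("top"); W=cloud(p).reshape(-1,3); W=W[~np.isnan(W[:,0])]
cv2.imwrite("pics/t3c.png",cv2.resize(p["color"][175:255,330:400],None,fx=7,fy=7,interpolation=2)[...,::-1])
a=np.deg2rad(-2.7); c,s=np.cos(a),np.sin(a); d=W[:,:2]-[550,-58]
X=d[:,0]*c+d[:,1]*s; Y=-d[:,0]*s+d[:,1]*c; Z=W[:,2]
m=(abs(X)<75)&(abs(Y)<50)
for n,lo,hi in [("deep top",92,104),("stops",114,130)]:
    k=m&(Z>lo)&(Z<hi); print(n,k.sum(),"X",np.percentile(X[k],[1,5,95,99]).round(1),"Y",np.percentile(Y[k],[1,5,95,99]).round(1))
k=m&(Z>92)&(Z<104); k1=k&(Y<20)&(Y>-20); k2=k&(abs(X)<40)
print("edges: -x",[X[k1&(abs(Y-y)<5)].min().round(1) for y in (-15,-5,5,15)],"-y",[Y[k2&(abs(X-x)<5)].min().round(1) for x in (-35,-20,0,20,35)])
go((402.5,-315,110,175.5),(402.5,-315,8,175.5))
E
```

```text
deep top 829 X [-53.3 -49.1  51.7  56.3] Y [-30.5 -27.6  30.7  38.6]
stops 131 X [-42.  -35.9  61.3  61.8] Y [-29.9 -24.9  40.3  40.8]
edges: -x [np.float64(-53.5), np.float64(-54.4), np.float64(-52.4), np.float64(-53.1)] -y [np.float64(-29.6), np.float64(-31.4), np.float64(-29.8), np.float64(-30.9), np.float64(-30.3)]
at [ 439.9 -167.2  125.7] [-179.33    0.66  177.17] F [ 0.2 -4.6  1.3] gap 64.2 t 13.2
(402.5, -315, 110, 175.5) -> [  3.02 -14.93   1.71] [-0.011  0.012  0.029]
(402.5, -315, 8, 175.5) -> [  3.14 -14.81  11.91] [-0.011  0.012  0.029]
```

View pics/t3c.png

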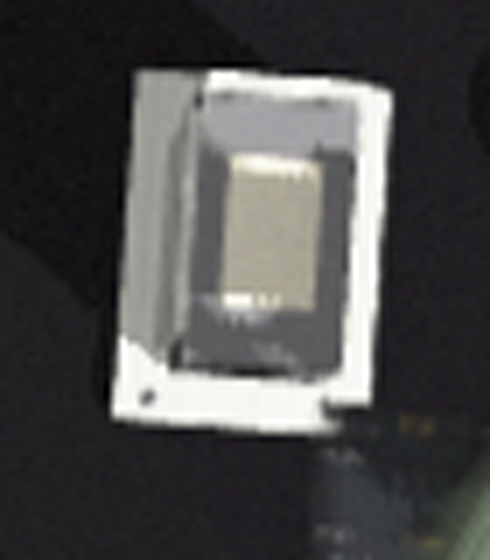

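Deep case is flush against both stops and square to the carrier. Next is the shallow case.

Call:
jog_arm:
  targets:
    - [1.5, -4, 0, 0, 0, 0.015, -1]
    - [3, -8, 0, 0, 0, 0.03, -1]
    - [3, -11.5, 0, 0, 0, 0.03, -1]
    - [3, -14.3, 1, 0, 0, 0.03, -1]
    - [3, -14.9, 2, 0, 0, 0.03, -1]
    - [3, -14.9, 2, 0, 0, 0.03, -1]
    - [3, -14.9, 2, 0, 0, 0.03, -1]

```text
clock: 13.78
position: [398.6, -302.9, 99.3]
tool_rot: [179.9, -0.1, 175.6]
wrist_force: [0.4, 0.2, 0.3]
finger_gap: 94.1
grip_force: 0.0
```

```bash
python3 -c "
from h import *
go((402.5,-315,8,175.5))"
```

```text
at [ 398.6 -302.9   99.3] [ 1.7985e+02 -9.0000e-02  1.7556e+02] F [0.4 0.2 0.3] gap 94.1 t 13.7833
(402.5, -315, 8, 175.5) -> [-0.5  -1.2   9.12] [ 0.003 -0.002  0.001]
```

Call:
jog_arm:
  targets:
    - [-0.5, -1.2, 2, 0, 0, 0, -1]
    - [-0.5, -1.2, 5, 0, 0, 0, -1]
    - [-0.5, -1.2, 7.5, 0, 0, 0, -1]
    - [-0.5, -1.2, 8.8, 0, 0, 0, -1]
    - [-0.5, -1.2, 9.1, 0, 0, 0, -1]
    - [-0.5, -1.2, 9.1, 0, 0, 0, -1]
    - [-0.5, -1.2, 9.1, 0, 0, 0, -1]

```text
clock: 14.37
position: [404.2, -316.1, 10.4]
tool_rot: [-179.9, 0.1, 175.7]
wrist_force: [0.1, -0.3, 0.2]
finger_gap: 94.1
grip_force: 0.0
```

Call:
jog_arm:
  targets:
    - [0, 0, 0, 0, 0, 0, 0.4]
    - [0, 0, 0, 0, 0, 0, 0.4]
    - [0, 0, 0, 0, 0, 0, 0.4]
    - [0, 0, 0, 0, 0, 0, 0.4]
    - [0, 0, 0, 0, 0, 0, 0.4]
    - [0, 0, 0, 0, 0, 0, 0.4]
  grip_force: 20

```text
clock: 14.87
position: [403.4, -316.8, 10.1]
tool_rot: [-180.0, 0.0, 175.6]
wrist_force: [-0.4, 1.5, 4.0]
finger_gap: 65.7
grip_force: 20.0
```

```bash
python3 -c "
from h import *
go((402.5,-315,180,175.5),(544,-82,180,177.3))"
```

```text
at [ 403.4 -316.8   10.1] [-1.7999e+02  4.0000e-02  1.7559e+02] F [-0.4  1.5  4. ] gap 65.7 t 14.8667
(402.5, -315, 180, 175.5) -> [  0.1    0.17 -16.99] [-0.     0.001  0.001]
(544, -82, 180, 177.3) -> [-12.22  24.49 -16.99] [-0.     0.001 -0.03 ]
```

Call:
jog_arm:
  targets:
    - [0, 0, -1.5, 0, 0, 0, 0.4]
    - [0, 0, -4.5, 0, 0, 0, 0.4]
    - [0, 0, -8, 0, 0, 0, 0.4]
    - [0, 0, -12, 0, 0, 0, 0.4]
    - [0, 0, -15.5, 0, 0, 0, 0.4]
    - [-0.8, 1.6, -17, 0, 0, -0.01, 0.4]
    - [-2.3, 4.6, -17, 0, 0, -0.02, 0.4]
    - [-3.9, 7.8, -17, 0, 0, -0.02, 0.4]
    - [-5.5, 11, -17, 0, 0, -0.03, 0.4]
    - [-7.1, 14.2, -17, 0, 0, -0.03, 0.4]
    - [-8.7, 17.4, -17, 0, 0, -0.03, 0.4]
    - [-10.3, 20.6, -17, 0, 0, -0.03, 0.4]
    - [-11.6, 23.3, -17, 0, 0, -0.03, 0.4]
    - [-12.2, 24.4, -17, 0, 0, -0.03, 0.4]
    - [-12.2, 24.4, -16, 0, 0, -0.03, 0.4]
    - [-12.2, 24.4, -14, 0, 0, -0.03, 0.4]
    - [-12.2, 24.4, -13, 0, 0, -0.03, 0.4]
    - [-12.2, 24.4, -13, 0, 0, -0.03, 0.4]
    - [-12.2, 24.4, -13, 0, 0, -0.03, 0.4]

```text
clock: 16.45
position: [541.9, -83.4, 138.0]
tool_rot: [180.0, -0.2, 177.2]
wrist_force: [-0.1, 1.3, -2.8]
finger_gap: 65.7
grip_force: 20.0
```

```bash
python3 -c "
from h import *
go((544,-82,110,177.3))"
```

```text
at [541.9 -83.4 138. ] [179.97  -0.2  177.23] F [-0.1  1.3 -2.8] gap 65.7 t 16.45
(544, -82, 110, 177.3) -> [-0.21  0.15  2.8 ] [ 0.001 -0.004 -0.001]
```

Call:
jog_arm:
  targets:
    - [-0.1, 0.1, 1, 0, 0, 0, 0.4]
    - [-0.2, 0.1, 2, 0, 0, 0, 0.4]
    - [-0.2, 0.1, 2.6, 0, 0, 0, 0.4]
    - [-0.2, 0.1, 2.8, 0, 0, 0, 0.4]
    - [-0.2, 0.1, 2.8, 0, 0, 0, 0.4]

```text
clock: 16.87
position: [544.8, -81.6, 110.4]
tool_rot: [180.0, -0.1, 177.3]
wrist_force: [0.1, 0.0, -1.9]
finger_gap: 66.4
grip_force: 20.0
```

Call:
jog_arm:
  targets:
    - [0, 0, 0.1, 0, 0, 0, 0.4]
    - [0, 0, 0.2, 0, 0, 0, 0.4]
    - [0, 0, 0.2, 0, 0, 0, 0.4]

```text
clock: 17.12
position: [545.8, -81.8, 109.7]
tool_rot: [-180.0, 0.0, 177.3]
wrist_force: [-0.5, -0.1, -2.0]
finger_gap: 65.9
grip_force: 20.0
```

Call:
jog_arm:
  targets:
    - [0, 0, 0.05, 0, 0, 0, 0.4]
    - [0, 0, 0.1, 0, 0, 0, 0.4]
    - [0, 0, 0.1, 0, 0, 0, 0.4]

```text
clock: 17.37
position: [545.7, -81.8, 108.6]
tool_rot: [-180.0, 0.0, 177.3]
wrist_force: [0.4, 0.1, -2.4]
finger_gap: 65.8
grip_force: 20.0
```

Call:
jog_arm:
  targets:
    - [0, 0, 0.05, 0, 0, 0, 0.4]
    - [0, 0, 0.1, 0, 0, 0, 0.4]
    - [0, 0, 0.1, 0, 0, 0, 0.4]

```text
clock: 17.62
position: [545.7, -81.8, 108.0]
tool_rot: [-180.0, 0.0, 177.3]
wrist_force: [-1.1, 0.3, 1.4]
finger_gap: 65.6
grip_force: 20.0
```

Call:
jog_arm:
  targets:
    - [0, 0, 0.05, 0, 0, 0, 0.4]
    - [0, 0, 0.08, 0, 0, 0, 0.4]
    - [0, 0, 0.08, 0, 0, 0, 0.4]

```text
clock: 17.87
position: [545.8, -81.8, 108.1]
tool_rot: [-180.0, 0.0, 177.3]
wrist_force: [-3.5, 0.6, 7.3]
finger_gap: 65.8
grip_force: 20.0
```

Call:
jog_arm:
  targets:
    - [0, 0, -0.1, 0, 0, 0, -0.6]
    - [0, 0, -0.1, 0, 0, 0, -0.6]
    - [0, 0, -0.1, 0, 0, 0, -0.6]
    - [0, 0, -0.1, 0, 0, 0, -0.6]
    - [0, 0, -2, 0, 0, 0, -0.6]
    - [0, 0, -4.5, 0, 0, 0, -0.6]
    - [0, 0, -6, 0, 0, 0, -0.6]
    - [-0.4, -3.5, -6, 0, 0, 0, 0.5]
    - [-0.4, -7, -6, 0, 0, 0, 1]
    - [-0.4, -7, -6, 0, 0, 0, 1]
    - [-0.4, -7, -4, 0, 0, 0, 1]
    - [-0.4, -7, 0, 0, 0, 0, 1]
    - [-0.4, -7, 3.5, 0, 0, 0, 1]
    - [-0.4, -7, 5.8, 0, 0, 0, 1]
    - [-0.4, -7, 6.4, 0, 0, 0, 1]
    - [-0.4, -7, 6.4, 0, 0, 0, 1]
    - [-0.4, -6.5, 6.4, 0, 0, 0, 1]
    - [-0.4, -5.8, 6.4, 0, 0, 0, 1]
    - [-0.4, -5.3, 6.4, 0, 0, 0, 1]

```text
clock: 19.45
position: [549.0, -134.7, 45.0]
tool_rot: [-179.9, 0.2, 177.3]
wrist_force: [0.4, 0.0, 0.0]
finger_gap: 1.0
grip_force: 0.0
```

Call:
jog_arm:
  targets:
    - [0, 0.25, 0, 0, 0, 0, 1]
    - [0, 0.5, 0, 0, 0, 0, 1]
    - [0, 0.75, 0, 0, 0, 0, 1]
    - [0, 1.0, 0, 0, 0, 0, 1]
    - [0, 1.2, 0, 0, 0, 0, 1]
    - [0, 1.4, 0, 0, 0, 0, 1]

```text
clock: 19.95
position: [548.6, -121.8, 43.5]
tool_rot: [-179.9, 0.1, 177.3]
wrist_force: [0.8, -3.3, 2.4]
finger_gap: 0.2
grip_force: 1.8
```

Contact; continuing to just short of home (−104).

Call:
jog_arm:
  targets:
    - [0, 0.2, 0, 0, 0, 0, 1]
    - [0, 0.4, 0, 0, 0, 0, 1]
    - [0, 0.6, 0, 0, 0, 0, 1]
    - [0, 0.8, 0, 0, 0, 0, 1]
    - [0, 1.0, 0, 0, 0, 0, 1]
    - [0, 1.2, 0, 0, 0, 0, 1]
    - [0, 1.35, 0, 0, 0, 0, 1]
    - [0, 1.5, 0, 0, 0, 0, 1]

```text
clock: 20.62
position: [548.5, -105.8, 42.7]
tool_rot: [-180.0, 0.0, 177.3]
wrist_force: [-1.0, -4.4, 3.1]
finger_gap: 0.2
grip_force: 2.0
```

Call:
jog_arm:
  targets:
    - [0, 0.07, 0, 0, 0, 0, 1]
    - [0, 0.14, 0, 0, 0, 0, 1]

```text
clock: 20.78
position: [548.5, -104.5, 42.7]
tool_rot: [-180.0, -0.0, 177.3]
wrist_force: [-0.4, -3.1, 4.4]
finger_gap: 0.2
grip_force: 2.0
```

Call:
jog_arm:
  targets:
    - [0, 0.05, 0, 0, 0, 0, 1]
    - [0, 0.1, 0, 0, 0, 0, 1]

```text
clock: 20.95
position: [548.5, -104.0, 42.7]
tool_rot: [-179.9, -0.0, 177.3]
wrist_force: [-1.0, -6.1, 3.1]
finger_gap: 0.2
grip_force: 3.2
```

Call:
jog_arm:
  targets:
    - [0, 0.06, 0, 0, 0, 0, 1]
    - [0, 0.12, 0, 0, 0, 0, 1]
    - [0, 0.12, 0, 0, 0, 0, 1]

```text
clock: 21.2
position: [548.4, -104.1, 42.7]
tool_rot: [-179.8, -0.0, 177.3]
wrist_force: [-1.0, -8.3, 3.1]
finger_gap: 0.1
grip_force: 4.5
```

Call:
jog_arm:
  targets:
    - [0, -0.3, 0, 0, 0, 0, 1]
    - [0, -2.5, 0, 0, 0, 0, 1]
    - [2, -3, 0, 0, 0, 0, 1]
    - [6, -3, 0, 0, 0, 0, 0.5]
    - [9.2, -3, 0, 0, 0, 0, 0.36]
    - [9.2, 0, 0, 0, 0, 0, 0.36]
    - [9.2, 3.5, 0, 0, 0, 0, 0.36]
    - [9.2, 4.4, 0, 0, 0, 0, 0.36]
    - [8.5, 4.4, 0, 0, 0, 0, 0.36]
    - [7.8, 4.4, 0, 0, 0, 0, 0.36]
    - [7.5, 4.4, 0, 0, 0, 0, 0.36]
    - [7.2, 4.4, 0, 0, 0, 0, 0.36]
    - [7.0, 4.4, 0, 0, 0, 0, 0.36]
    - [6.8, 4.4, 0, 0, 0, 0, 0.36]
    - [6.7, 4.4, 0, 0, 0, 0, 0.36]

```text
clock: 22.45
position: [482.8, -55.9, 42.4]
tool_rot: [-180.0, -0.2, 177.3]
wrist_force: [-5.7, -2.2, 3.0]
finger_gap: 30.2
grip_force: 2.9
```

Call:
jog_arm:
  targets:
    - [-0.1, 0, 0, 0, 0, 0, 0.36]
    - [-0.2, 0, 0, 0, 0, 0, 0.36]

```text
clock: 22.62
position: [484.2, -56.0, 42.3]
tool_rot: [-180.0, -0.2, 177.3]
wrist_force: [-5.2, -3.1, 3.9]
finger_gap: 30.4
grip_force: 3.0
```

Call:
jog_arm:
  targets:
    - [-0.08, 0, 0, 0, 0, 0, 0.36]
    - [-0.15, 0, 0, 0, 0, 0, 0.36]

```text
clock: 22.78
position: [485.8, -56.1, 42.4]
tool_rot: [-180.0, -0.2, 177.3]
wrist_force: [-5.8, -1.8, 4.1]
finger_gap: 30.1
grip_force: 2.8
```

Call:
jog_arm:
  targets:
    - [-0.05, 0, 0, 0, 0, 0, 0.36]
    - [-0.1, 0, 0, 0, 0, 0, 0.36]

```text
clock: 22.95
position: [486.8, -56.1, 42.4]
tool_rot: [-180.0, -0.2, 177.3]
wrist_force: [-5.4, -2.3, 3.8]
finger_gap: 30.0
grip_force: 2.8
```

Call:
jog_arm:
  targets:
    - [-0.05, 0, 0, 0, 0, 0, 0.36]
    - [-0.08, 0, 0, 0, 0, 0, 0.36]

```text
clock: 23.12
position: [486.8, -56.1, 42.4]
tool_rot: [-180.0, -0.3, 177.3]
wrist_force: [-8.4, -1.7, 6.7]
finger_gap: 30.0
grip_force: 4.4
```

Call:
jog_arm:
  targets:
    - [-0.05, 0, 0, 0, 0, 0, 0.36]
    - [-0.08, 0, 0, 0, 0, 0, 0.36]

```text
clock: 23.28
position: [486.7, -56.2, 42.4]
tool_rot: [-180.0, -0.4, 177.3]
wrist_force: [-11.5, -2.9, 9.2]
finger_gap: 30.1
grip_force: 5.9
```

Call:
jog_arm:
  targets:
    - [-0.05, 0, 0, 0, 0, 0, 0.36]
    - [-0.08, 0, 0, 0, 0, 0, 0.36]

```text
clock: 23.45
position: [486.5, -56.1, 42.4]
tool_rot: [-180.0, -0.5, 177.3]
wrist_force: [-15.8, -2.1, 12.1]
finger_gap: 30.4
grip_force: 7.3
```

Call:
jog_arm:
  targets:
    - [0.5, 0, 0, 0, 0, 0, 0.36]
    - [3, 0, 0, 0, 0, 0, -0.2]
    - [5, 0, -2, 0, 0, 0, -1]
    - [5, 2, -5, 0, 0, 0, -1]
    - [5, 5, -8, 0, 0, -0.1, -1]
    - [5, 9, -10, 0, 0, -0.2, -1]
    - [5, 13, -13, 0, 0, -0.32, -1]
    - [4, 17, -16, 0, 0, -0.32, -1]
    - [4, 20, -17, 0, 0, -0.32, -1]
    - [4, 20, -17, 0, 0, -0.32, -1]
    - [4, 20, -17, 0, 0, -0.32, -1]

```text
clock: 24.37
position: [461.9, 148.5, 214.8]
tool_rot: [-180.0, 0.3, -164.1]
wrist_force: [-0.5, -0.7, 0.5]
finger_gap: 92.1
grip_force: 0.0
```

```bash
python3 - <<'E'
from h import *
p=env.camera("top"); W=cloud(p).reshape(-1,3); W=W[~np.isnan(W[:,0])]
b=env.camera("scene")
A=cv2.resize(p["color"][170:260,325:405],None,fx=5,fy=5,interpolation=2); B=cv2.resize(b["color"][260:350,225:305],None,fx=5,fy=5,interpolation=2)
cv2.imwrite("pics/p4.png",np.hstack([A,B])[...,::-1])
a=np.deg2rad(-2.7); c,s=np.cos(a),np.sin(a); d=W[:,:2]-[550,-58]
X=d[:,0]*c+d[:,1]*s; Y=-d[:,0]*s+d[:,1]*c; Z=W[:,2]
k=(abs(X)<62)&(Y<34)&(Y>-50)&(Z>118)&(Z<138); k1=k&(abs(Y)<20); k2=k&(abs(X)<40)
print("Z",np.median(Z[k]),"edges: -x",[X[k1&(abs(Y-y)<5)].min().round(1) for y in (-15,-5,5,15)],"-y",[Y[k2&(abs(X-x)<5)].min().round(1) for x in (-35,-20,0,20,35)])
go((596,284,205,196),(596,284,126,196))
E
```

```text
Z 127.2827018721457 edges: -x [np.float64(-54.4), np.float64(-53.4), np.float64(-54.0), np.float64(-54.1)] -y [np.float64(-31.7), np.float64(-30.4), np.float64(-31.9), np.float64(-31.0), np.float64(-29.2)]
at [459.7 145.6 211.8] [-1.7997e+02 -6.0000e-02 -1.6431e+02] F [-0.1  0.3 -0.3] gap 93.5 t 24.4667
(596, 284, 205, 196) -> [-16.87   9.63   0.66] [-0.001 -0.001 -0.005]
(596, 284, 126, 196) -> [-16.88   9.64   8.56] [-0.001 -0.001 -0.005]
```

View pics/p4.png

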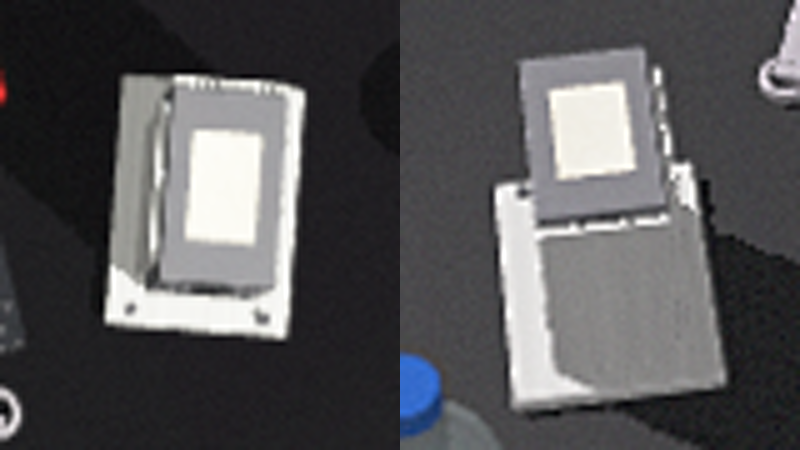

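The column is flush: the shallow case's edges match the deep one's (-54, -31), tight to both stops. Now the weight.

Call:
jog_arm:
  targets:
    - [-4, 2.3, 0, 0, 0, 0, -1]
    - [-7.5, 4.3, 0, 0, 0, 0, -1]
    - [-11, 6.3, 0, 0, 0, 0, -1]
    - [-14.5, 8.3, 0, 0, 0, 0, -1]
    - [-16.5, 9.4, 0, 0, 0, 0, -1]
    - [-16.9, 9.6, 0, 0, 0, 0, -1]
    - [-16.9, 9.6, 0, 0, 0, 0, -1]
    - [-16.9, 9.6, 0, 0, 0, 0, -1]

```text
clock: 25.13
position: [596.0, 281.8, 210.9]
tool_rot: [-180.0, -0.2, -164.5]
wrist_force: [0.2, -0.1, 0.1]
finger_gap: 94.2
grip_force: 0.0
```

```bash
python3 - <<'E'
from h import *
b=env.camera("scene"); cv2.imwrite("pics/s5.png",cv2.resize(b["color"][230:350,340:460],None,fx=5,fy=5,interpolation=2)[...,::-1])
go((596,284,126,196))
E
```

```text
at [595.9 281.9 211.5] [-1.7996e+02 -1.7000e-01 -1.6446e+02] F [-0.  -0.2 -0.5] gap 94.2 t 25.1833
(596, 284, 126, 196) -> [-0.09  0.2   8.55] [-0.001 -0.003 -0.008]
```

View pics/s5.png

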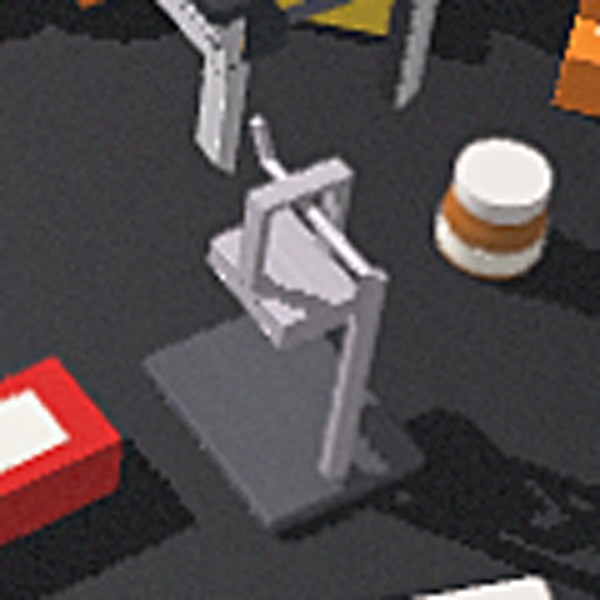

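The open fingers, with tips at (220,165) and (405,100), straddle the crossbar at (298,180). Descending.

Call:
jog_arm:
  targets:
    - [0, 0.2, 2, 0, 0, 0, -1]
    - [0, 0.2, 4.5, 0, 0, 0, -1]
    - [0, 0.2, 7, 0, 0, 0, -1]
    - [0, 0.2, 8.3, 0, 0, 0, -1]
    - [0, 0.2, 8.5, 0, 0, 0, -1]
    - [0, 0.2, 8.5, 0, 0, 0, -1]
    - [0, 0.2, 8.5, 0, 0, 0, -1]

```text
clock: 25.77
position: [597.1, 285.9, 129.3]
tool_rot: [-180.0, 0.1, -164.4]
wrist_force: [0.7, 0.6, 0.5]
finger_gap: 94.0
grip_force: 0.0
```

Call:
jog_arm:
  targets:
    - [0, 0, 0, 0, 0, 0, -0.1]
    - [0, 0, 0, 0, 0, 0, 0.5]
    - [0, 0, 0, 0, 0, 0, 0.5]
    - [0, 0, 0, 0, 0, 0, 0.5]
    - [0, 0, 0, 0, 0, 0, 0.5]
    - [0, 0, 0, 0, 0, 0, 0.5]
    - [0, 0, 0, 0, 0, 0, 0.5]
    - [0, 0, 0, 0, 0, 0, 0.5]
  grip_force: 30

```text
clock: 26.43
position: [596.5, 285.6, 127.8]
tool_rot: [-180.0, 0.0, -164.4]
wrist_force: [0.8, -2.1, 1.0]
finger_gap: 53.9
grip_force: 30.0
```

```bash
python3 - <<'E'
from h import *
p=env.camera("top")
b=env.camera("scene"); cv2.imwrite("pics/s6.png",cv2.resize(b["color"][230:350,340:460],None,fx=5,fy=5,interpolation=2)[...,::-1])
go()
E
```

```text
at [596.5 285.7 127.7] [-179.96    0.   -164.35] F [ 0.2 -2.1  1.5] gap 53.9 t 26.5333
```

View pics/s6.png

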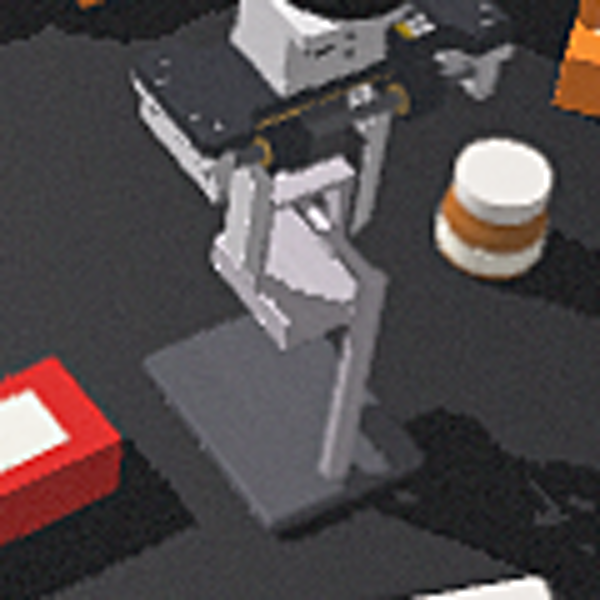

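The fingers hold both uprights (gap 53.9 mm). Lifting 27 mm, then drawing off along the hook.

Call:
jog_arm:
  targets:
    - [0, 0, -0.5, 0, 0, 0, 0.5]
    - [0, 0, -1.3, 0, 0, 0, 0.5]
    - [0, 0, -2.1, 0, 0, 0, 0.5]
    - [0, 0, -2.7, 0, 0, 0, 0.5]
    - [0, 0, -2.8, 0, 0, 0, 0.5]
    - [0, 0, -2.8, 0, 0, 0, 0.5]
    - [0, 0, -2.8, 0, 0, 0, 0.5]
  grip_force: 40

```text
clock: 27.12
position: [596.2, 286.1, 155.7]
tool_rot: [180.0, -0.0, -164.3]
wrist_force: [-0.0, -0.0, -5.2]
finger_gap: 53.7
grip_force: 40.0
```

Call:
jog_arm:
  targets:
    - [0.5, 0, -2.8, 0, 0, 0, 0.5]
    - [2, 0, -2.8, 0, 0, 0, 0.5]
    - [4, 0, -2.8, 0, 0, 0, 0.5]
    - [6, 0, -2.8, 0, 0, 0, 0.5]
    - [8, 0, -2.8, 0, 0, 0, 0.5]
    - [10, 0, -2.8, 0, 0, 0, 0.5]
    - [11, 0, -2.8, 0, 0, 0, 0.5]
    - [11, 0, -2.8, 0, 0, 0, 0.5]
    - [11, 0, -2.8, 0, 0, 0, 0.5]

```text
clock: 27.87
position: [490.8, 256.5, 183.9]
tool_rot: [180.0, 0.1, -164.3]
wrist_force: [1.0, -0.8, -4.8]
finger_gap: 54.0
grip_force: 40.0
```

That was my slip: shifts count from each call's start, so the weight rose another 28 mm and may have rubbed the arm. I'll check how it sits in the grip.

```bash
python3 - <<'E'
from h import *
b=env.camera("scene"); W=cloud(b)
cv2.imwrite("pics/s7.png",cv2.resize(b["color"][200:320,340:460],None,fx=5,fy=5,interpolation=2)[...,::-1])
o=env.get_obs(); t=o["position"]; a=np.deg2rad(15.7); d=W[...,:2]-t[:2]
X=d[...,0]*np.cos(a)+d[...,1]*np.sin(a); Y=-d[...,0]*np.sin(a)+d[...,1]*np.cos(a); Z=W[...,2]
m=(abs(X)<50)&(abs(Y)<24)&(Z>90)&(Z<250)
print(o["moment"].round(2),np.histogram(Z[m],bins=np.arange(100,252,6)))
k=m&(Z>148)&(Z<176)
for x in range(-45,45,10):
    q=k&(abs(X-x)<5); print(x,q.sum(),np.percentile(Z[q],[50,90]).round(1) if q.sum() else "")
E
```

```text
[ 0.05 -0.02  0.03] (array([  0,   0,   0,   0,   0,   0,   8,  21,  28, 166, 116,   9,   6,
        11,  10,   8,  11,   5,   6,  49,  40,   0,   0,   0,   2]), array([100, 106, 112, 118, 124, 130, 136, 142, 148, 154, 160, 166, 172,
       178, 184, 190, 196, 202, 208, 214, 220, 226, 232, 238, 244, 250]))
-45 0 
-35 9 [156.8 159.6]
-25 24 [159.  162.1]
-15 29 [158.9 161.7]
-5 41 [160.  164.1]
5 55 [160.6 167.9]
15 44 [159.5 162. ]
25 48 [160.  162.2]
35 73 [157.1 160.9]
```

View pics/s7.png

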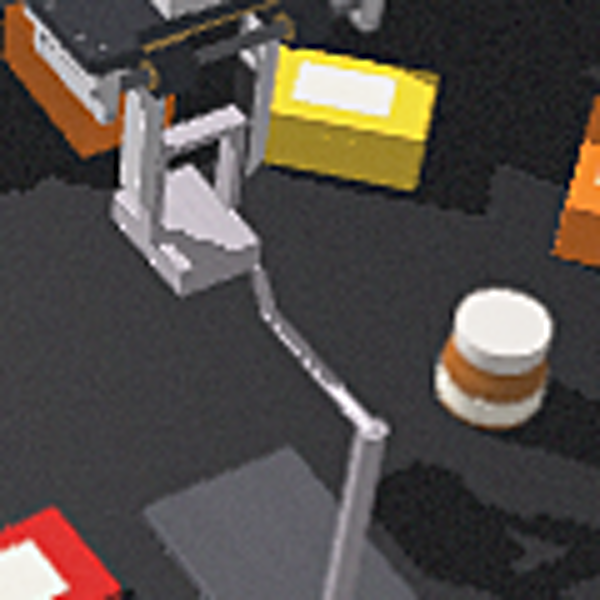

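The weight hangs level in the grip but has slipped down about 5 mm (block top z≈161). Carrying it over.

```bash
python3 -c "
from h import *
go((551.5,-58,215,177.3))"
```

```text
at [491.5 256.7 184.1] [ 1.8000e+02  1.2000e-01 -1.6435e+02] F [ 1.2  0.2 -4.8] gap 53.9 t 27.9167
(551.5, -58, 215, 177.3) -> [  2.71 -31.92  -3.1 ] [0.    0.002 0.32 ]
```

Call:
jog_arm:
  targets:
    - [0, 0, -1, 0, 0, 0, 0.5]
    - [0, 0, -2.5, 0, 0, 0, 0.5]
    - [0.1, -1.2, -3, 0, 0, 0.02, 0.5]
    - [0.3, -3.5, -3.1, 0, 0, 0.05, 0.5]
    - [0.6, -6.5, -3.1, 0, 0, 0.08, 0.5]
    - [0.8, -9.5, -3.1, 0, 0, 0.11, 0.5]
    - [1.1, -12.5, -3.1, 0, 0, 0.14, 0.5]
    - [1.3, -15.5, -3.1, 0, 0, 0.17, 0.5]
    - [1.6, -18.5, -3.1, 0, 0, 0.2, 0.5]
    - [1.8, -21.5, -3.1, 0, 0, 0.23, 0.5]
    - [2.1, -24.5, -3.1, 0, 0, 0.26, 0.5]
    - [2.3, -27.5, -3.1, 0, 0, 0.29, 0.5]
    - [2.5, -29.8, -3.1, 0, 0, 0.31, 0.5]
    - [2.6, -31.2, -3.1, 0, 0, 0.32, 0.5]
    - [2.7, -31.9, -3.1, 0, 0, 0.32, 0.5]
    - [2.7, -31.9, -3.1, 0, 0, 0.32, 0.5]
    - [2.7, -31.9, -3.1, 0, 0, 0.32, 0.5]
    - [2.7, -31.9, -3.1, 0, 0, 0.32, 0.5]

```text
clock: 29.42
position: [550.3, -56.8, 214.6]
tool_rot: [179.9, -0.0, 177.4]
wrist_force: [0.2, 1.3, -4.8]
finger_gap: 53.5
grip_force: 40.0
```

```bash
python3 -c "
from h import *
go((551.5,-58,180,177.3))"
```

```text
at [550.3 -56.8 214.6] [ 1.7995e+02 -2.0000e-02  1.7740e+02] F [ 0.2  1.3 -4.8] gap 53.5 t 29.4167
(551.5, -58, 180, 177.3) -> [-0.13 -0.12  3.46] [ 0.001 -0.     0.002]
```

Call:
jog_arm:
  targets:
    - [-0.1, -0.1, 1, 0, 0, 0, 0.5]
    - [-0.1, -0.1, 2.3, 0, 0, 0, 0.5]
    - [-0.1, -0.1, 3.2, 0, 0, 0, 0.5]
    - [-0.1, -0.1, 3.6, 0, 0, 0, 0.5]
    - [-0.1, -0.1, 3.6, 0, 0, 0, 0.5]
    - [-0.1, -0.1, 3.6, 0, 0, 0, 0.5]

```text
clock: 29.92
position: [551.3, -58.7, 178.3]
tool_rot: [180.0, -0.0, 177.4]
wrist_force: [-0.4, -0.2, -4.8]
finger_gap: 53.7
grip_force: 40.0
```

Call:
jog_arm:
  targets:
    - [0, 0, 0.12, 0, 0, 0, 0.5]
    - [0, 0, 0.24, 0, 0, 0, 0.5]
    - [0, 0, 0.36, 0, 0, 0, 0.5]
    - [0, 0, 0.36, 0, 0, 0, 0.5]

```text
clock: 30.25
position: [551.5, -59.2, 175.2]
tool_rot: [-180.0, 0.0, 177.3]
wrist_force: [-0.1, 0.8, -4.7]
finger_gap: 53.6
grip_force: 40.0
```

Call:
jog_arm:
  targets:
    - [0, 0, 0.1, 0, 0, 0, 0.5]
    - [0, 0, 0.2, 0, 0, 0, 0.5]
    - [0, 0, 0.2, 0, 0, 0, 0.5]

```text
clock: 30.5
position: [551.3, -59.1, 172.9]
tool_rot: [180.0, -0.0, 177.3]
wrist_force: [-0.7, -0.2, -5.1]
finger_gap: 53.8
grip_force: 40.0
```

Call:
jog_arm:
  targets:
    - [0, 0, 0.07, 0, 0, 0, 0.5]
    - [0, 0, 0.12, 0, 0, 0, 0.5]
    - [0, 0, 0.12, 0, 0, 0, 0.5]

```text
clock: 30.75
position: [551.5, -59.1, 172.0]
tool_rot: [-180.0, 0.0, 177.3]
wrist_force: [-0.8, -0.3, -4.1]
finger_gap: 53.7
grip_force: 40.0
```

Call:
jog_arm:
  targets:
    - [0, 0, 0.05, 0, 0, 0, 0.5]
    - [0, 0, 0.1, 0, 0, 0, 0.5]
    - [0, 0, 0.1, 0, 0, 0, 0.5]

```text
clock: 31.0
position: [551.6, -59.2, 171.9]
tool_rot: [-180.0, 0.0, 177.3]
wrist_force: [-1.4, 0.6, 2.1]
finger_gap: 53.7
grip_force: 40.0
```

Call:
jog_arm:
  targets:
    - [0, 0, 0.05, 0, 0, 0, 0.5]
    - [0, 0, 0.08, 0, 0, 0, 0.5]
    - [0, 0, 0.08, 0, 0, 0, 0.5]

```text
clock: 31.25
position: [551.7, -59.2, 171.8]
tool_rot: [-180.0, 0.1, 177.3]
wrist_force: [-3.1, 0.4, 6.2]
finger_gap: 53.4
grip_force: 40.0
```

Call:
jog_arm:
  targets:
    - [0, 0, -0.12, 0, 0, 0, 0.5]
    - [0, 0, -0.12, 0, 0, 0, 0.1]
    - [0, 0, -0.12, 0, 0, 0, -0.5]
    - [0, 0, -0.12, 0, 0, 0, -1]
    - [0, 0, -0.12, 0, 0, 0, -1]
    - [0, 0, -0.12, 0, 0, 0, -1]
    - [0, 0, -1.5, 0, 0, 0, -1]
    - [0, 0, -4.5, 0, 0, 0, -1]
    - [0, 0, -8.5, 0, 0, 0, -1]
    - [0, 0, -12, 0, 0, 0, -1]
    - [4, 0, -12, 0, 0, 0, -1]
    - [8, 0, -12, 0, 0, 0, -1]
    - [12, 0, -12, 0, 0, 0, -1]
    - [14, 3, -12, 0, 0, 0, -1]
    - [14, 7, -12, 0, 0, 0, -1]
    - [14, 11, -12, 0, 0, 0, -1]
    - [14, 15, -12, 0, 0, 0, -1]
    - [14, 15, -12, 0, 0, 0, -1]
    - [14, 15, -12, 0, 0, 0, -1]

```text
clock: 32.83
position: [418.4, 99.0, 290.2]
tool_rot: [-180.0, 0.0, 177.6]
wrist_force: [-0.1, 0.4, -0.2]
finger_gap: 94.1
grip_force: 0.0
```

```bash
python3 - <<'E'
from h import *
p=env.camera("top"); b=env.camera("scene"); W=cloud(p).reshape(-1,3); W=W[~np.isnan(W[:,0])]
A=cv2.resize(p["color"][170:260,325:405],None,fx=5,fy=5,interpolation=2); B=cv2.resize(b["color"][260:350,225:305],None,fx=5,fy=5,interpolation=2)
cv2.imwrite("pics/p8.png",np.hstack([A,B])[...,::-1])
a=np.deg2rad(-2.7); c,s=np.cos(a),np.sin(a); d=W[:,:2]-[550,-58]
X=d[:,0]*c+d[:,1]*s; Y=-d[:,0]*s+d[:,1]*c; Z=W[:,2]
for n,lo,hi in [("case",120,136),("block",142,155),("bar",200,216)]:
    k=(abs(X)<60)&(Y<36)&(Y>-50)&(Z>lo)&(Z<hi); print(n,k.sum(),"X",X[k].min().round(1),X[k].max().round(1),"Y",Y[k].min().round(1),Y[k].max().round(1),"Z",np.median(Z[k]).round(1))
go()
E
```

```text
case 471 X -54.3 60.0 Y -31.4 35.8 Z 127.3
block 331 X -33.7 36.2 Y -24.0 25.6 Z 147.6
bar 109 X -6.3 8.8 Y -27.1 26.4 Z 208.4
at [418.7  96.7 290. ] [-1.7996e+02  1.0000e-02  1.7733e+02] F [-0.4 -0.7 -1. ] gap 94.4 t 32.9333
```

View pics/p8.png

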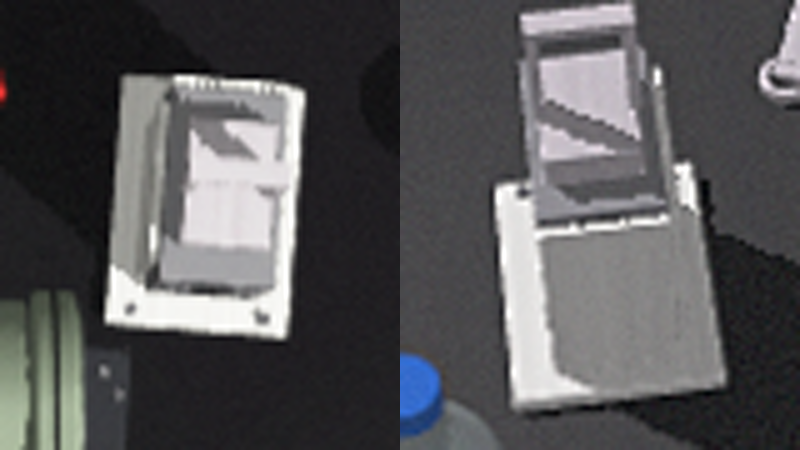

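The weight stands upright, centred on the top case to within about 1 mm, and the column is still flush against both stops. Handing in.

```bash
python3 -c "
from rig import env
print(env.close_job())"
```

```text
the job is handed in; nothing more can be done
None
```

The job is done and handed in at about 33 s: both cases are pushed home flush and square against the stops (at most about 16 N), and the weight stands upright within about 1 mm of the middle of the top case. My one slip was raising the weight too far while drawing it off the hook, and it moved about 5 mm down in the grip, probably by touching the hook arm, but it was not dropped.

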